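# Dispense one vial cap and slide it to the pick-up mark

### The job

Press the red plunger of the cap dispenser all the way down once and let it spring back up, so that a single orange cap comes out on the bench. Then nudge that cap along the bench with the fingers, without picking it up, until it lies wholly on the green round mark. Leave the other caps in the dispenser and everything else on the bench where it is.

Things in the scene. Friction and masses are not known exactly. Their poses are not given: they have to be found in the camera images.
- dispenser: Blue cap dispenser fixed to the bench. Origin on the bench under the centre of its upright cap column; caps come out along own -x, z up. The square column (46 mm, clear sides, open top, 38 mm high) spans x -24 to +24 mm; behind it a blue housing, 52 mm wide and 28 mm high, runs to x +124 mm and carries the red plunger.
- outlet (a point): Point on the bench where the centre of a pushed-out cap comes to lie, 83 mm from the dispenser's origin along its -x. A full press drives a 28 mm wide slide out of the slot at the column's foot; it pushes the lowest cap along the bench to here, and draws back inside when the plunger is let go; the next cap then drops. Each full press brings out one more cap.
- plunger_top (a point): Centre of the top face of the red plunger button (32 mm across, 6 mm thick, on a 14 mm stem). 68 mm behind the dispenser's origin (own +x) and 60 mm above the bench when up, 36 mm when fully down. Moves with the plunger.
- plunger (a joint): Plunger travel in m: 0 up, 0.024 fully down at a firm stop; pressed straight down. The spring pushes back with 1.5 N at the top to 3 N at the bottom; with drag a slow press needs about 3 to 5 N before the stop. It springs back up by itself when let go.
- cap1: The lowest orange plastic cap in the column, the one that the first press brings out: plain disc shape 32 mm across, 10 mm high, about 12 g. Origin at the centre of its underside, z up along its axis; smooth and slippery; it stands on the bench itself, both in the column and after it has come out.
- cap2: The second orange cap, same size, on top of cap1 in the column; must stay in the dispenser.
- cap3: The third orange cap, same size, on top of cap2; must stay in the dispenser.
- green_spot: Flat green round mark 72 mm across on the bench (flush, nothing to bump into), left or right of the dispenser's outlet. Origin at its centre.
- white_spot: Flat white round mark of the same size, on the other side; not used.
- amber_bottle: Bystander, to be left alone: amber glass bottle, 60 mm across, 120 mm high; origin at the centre of its underside.
- beaker: Bystander, to be left alone: open glass beaker, 72 mm across, 90 mm high; origin at the centre of its underside.
- vial: Bystander, to be left alone: small capped glass vial, 26 mm across, 46 mm high; origin at the centre of its underside.
- stray_cap: Bystander, to be left alone: larger blue cap, 40 mm across, 16 mm high, lying on the bench; origin at the centre of its underside.
- timer: Bystander, to be left alone: flat black timer, 50 x 75 x 22 mm; origin at the centre of its underside.
- spatula: Bystander, to be left alone: narrow flat steel lab spatula lying on the bench, 155 mm long, up to 14 mm wide, 6 mm high; origin at its middle.
- jar: Bystander, to be left alone: glass jar, 60 mm across, 70 mm high; origin at the centre of its underside.
Not all that is in view belongs to the job. What is shaped like the dispenser but black or pink is not meant.

How it is judged:
By the outcome, as a careful person would: the job done as asked, in the order asked, and still so for the second after the job is handed in, with the robot touching nothing.
It also fails if it takes over 51 s, if anything falls off the work surface, if the arm or the gripper's body presses on something with over 40 N, if the wrist force passes 120 N, or if a joint passes its speed limit or range.

### The arm

A 7-joint arm with a two-finger parallel gripper is mounted at the origin on the work surface. World frame = base frame: x ahead of the robot, y to its left, z up, the work surface at z = 0. Lengths are in m, angles in rad, forces in N, time in s.
With the tool pointing down it reaches from about 0.4 to 0.875 m from the base axis. Payload 19.3 kg.
Tool frame: the origin (TCP) lies at the very end of the fingers, on their centre line; the grasp point (between the pads) lies 19 mm behind it; z points along the fingers, y is the direction in which the jaws open and shut (so a half turn about z gives the same grasp; the last joint's range is limited). The gripper opens to 85 mm and grips with 20 to 120 N. Pads are 22 mm wide; open, the fingers measure 114 mm over their backs; the gripper's body (76 mm by 85 mm) begins 54 mm behind the grasp point. The pads swing forward as they close: fully open they stand 13 mm farther back than shut.
Start: joints at [1.134, 0.521, -0.036, 1.599, 0.021, 1.021, -0.113], TCP at [0.224, -0.583, 0.231] pointing down, gripper open.
Joint ranges: [-2.91, 2.91], [-0.3, 2.13], [-1.5, 1.42], [0.17, 2.43], [-1.26, 4.41], [0.16, 1.93], [-2.52, 2.52]. Speed limits (rad/s): [1.89, 1.89, 2.39, 2.39, 3.01, 3.01, 3.01].

### API

Orientations are given as [roll, pitch, yaw] about the fixed x, y, z axes, in that order (R = Rz(yaw) Ry(pitch) Rx(roll)).
In Python, from workcell import bot, grab_frame, calibration, workorder gives the robot as it stands.
- The arm moves only by the tool move_arm, never from a script. Its arguments are lists of equal length, an entry for each row: "jaw": the closure in counts, from 0 (fully open) to 255 (shut); "dp": the shift along the tool's x, y, z in units of 800 mm (1.0 is 800 mm), a list of three; "rotation": the turn, a rotation vector about the tool's x, y, z in units of pi rad (1.0 is pi rad), a list of three. In form: {"jaw": [jaw, ...], "dp": [[dx, dy, dz], ...], "rotation": [[rx, ry, rz], ...]}. A call has 1 to 10 rows; each row shifts and turns the commanded pose from where the row before left it, along the tool's axes as they then stand; what a row does not reach is not made up. A row lasts 1/8 s, in which the tool goes at most 62.5 mm and 10.7 degrees, less where a joint would pass 70% of its speed; a pose out of reach is approached as far as the arm can. A call with a number of a shift or a turn outside -1 to 1 is refused whole. A call with a gripper value outside its range is refused whole. The fingers move at their own pace and stop on an object; "squeeze" is the grip in N (left out, the last holds). Time passes only in rows, so rows that do not move let the fingers close. It gives the time, the measured TCP pose, the force and the opening at its end, in the units of the state.
- bot.observe(): the state, without advancing time (a new reading comes with each control period).
- grab_frame(name): name is "side" or "top" or "wrist"; returns the picture (480x640x3 uint8, blue, green, red); there is no depth.
- calibration(name): a dict with "camera_matrix" (3x3 intrinsics, pixels), "dist" ([k1, k2, p1, p2, k3] as OpenCV has them; the pictures are not rectified), "T" (4x4, takes a point from camera to world coordinates). Camera axes: x right, y down, z forward; pixel columns grow to the right and rows downward; lengths in m; the calibration is good to about 2 mm. A picture is of the moment at which its call begins: read the wrist's pose just before it. calibration takes no time and is no camera call; for the wrist camera it gives the pose at the moment of the call.
- workorder.job_done(): hands the job in, once; it reports no verdict.
The state is a dict: "clock": time; "qpos": joint angles; "qd": joint speeds; "joint_efforts": joint torques, N m; "position": TCP position; "tool_rot": TCP orientation; "force": force on the tool from outside, world axes, zero at the start; "moment": the same for the moment, N m; "grip_width": finger opening in m.
Only numpy, scipy, OpenCV 4.12 (cv2) and the standard library are available. Lean on these libraries where they do the work, as an engineer would, in place of code of your own. Each camera call takes 0.05 s, during which the arm holds its last target. There are 200 camera calls.

## Working session

There is one attempt and no reset: what is moved stays moved. The work goes in short steps, Python scripts to look and compute and a tool call to move; the robot and the scene stay as the last step left them, time stands still between calls to the robot, and variables do not carry over. Pictures are saved under pics/ and viewed, about 8 in all and at most 12, crops included, and the job is handed in when it is done.

Besides the shell and the picture viewer there is one more tool, called after "Emit:" by a JSON object that holds its "api" and its "payload", one argument or row to a line. move_arm: Moves the arm, as the interface text tells. Shifts and turns lie within -1 to 1; 1 stands for 800 mm of shift or pi rad of turn. Its arguments: {"type":"object","properties":{"jaw":{"type":"array","items":{"type":"number"}},"dp":{"type":"array","items":{"type":"array","items":{"type":"number","minimum":-1,"maximum":1}}},"rotation":{"type":"array","items":{"type":"array","items":{"type":"number","minimum":-1,"maximum":1}}},"squeeze":{"type":"number"}},"required":["jaw","dp","rotation"]}

```bash
mkdir -p pics; ls; python3 - <<'E'
from workcell import bot, grab_frame, calibration
import cv2,numpy as np
print(bot.observe())
for n in ("top","side"):
    cv2.imwrite(f"pics/{n}0.png",grab_frame(n)); c=calibration(n); print(n,c)
E
```

```text
pics
{'clock': 0.0, 'qpos': array([ 1.13379415,  0.52201158, -0.03635119,  1.59999895,  0.02119701,
        1.02109938, -0.112761  ]), 'qd': array([-0.00195404, -0.00027264,  0.0007164 ,  0.00088057,  0.00070311,
       -0.00063992, -0.00041008]), 'joint_efforts': array([-1.44343707e-03, -9.27123213e+01,  1.97966024e+00, -3.69939923e+01,
        1.78871560e-02,  8.29921832e-03,  9.06406444e-05]), 'position': array([ 0.22400392, -0.58311862,  0.23073022]), 'tool_rot': array([-3.14046215e+00,  6.64394373e-05,  3.66850135e-01]), 'force': array([-0.59585263, -0.27045454, -0.34690275]), 'moment': array([0.0675418 , 0.01515171, 0.05362601]), 'grip_width': 0.08535928546984686}
top {'camera_matrix': array([[434.16461909,   0.        , 323.45793903],
       [  0.        , 434.16461909, 240.45351625],
       [  0.        ,   0.        ,   1.        ]]), 'dist': array([-0.00042303,  0.        ,  0.        ,  0.        ,  0.        ]), 'T': array([[-7.36420255e-03, -9.88990360e-01,  1.47796601e-01,
         3.53949674e-01],
       [-9.99805263e-01,  9.98819891e-03,  1.70197687e-02,
         1.09815007e-03],
       [-1.83086091e-02, -1.47642483e-01, -9.88871322e-01,
         1.11213824e+00],
       [ 0.00000000e+00,  0.00000000e+00,  0.00000000e+00,
         1.00000000e+00]])}
side {'camera_matrix': array([[492.72546857,   0.        , 311.95655749],
       [  0.        , 492.72546857, 243.35686333],
       [  0.        ,   0.        ,   1.        ]]), 'dist': array([-0.08683603,  0.        ,  0.        ,  0.        ,  0.        ]), 'T': array([[ 0.99118471, -0.09664472,  0.09062381,  0.42095682],
       [-0.13208458, -0.66754523,  0.73275987, -0.76470199],
       [-0.01032189, -0.73827038, -0.67442591,  0.7859156 ],
       [ 0.        ,  0.        ,  0.        ,  1.        ]])}
```

View pics/top0.png

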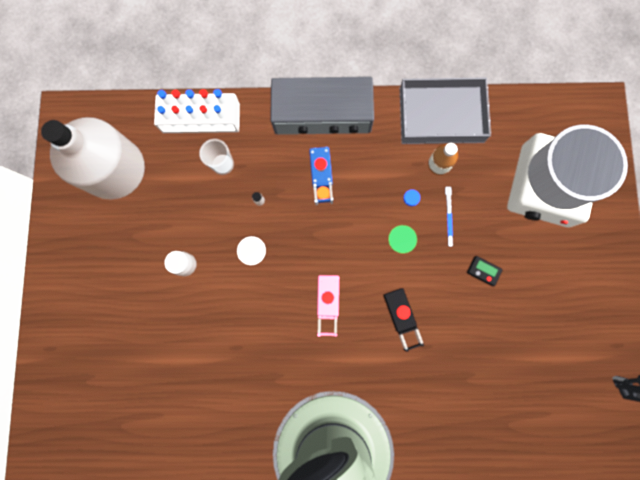

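View pics/side0.png

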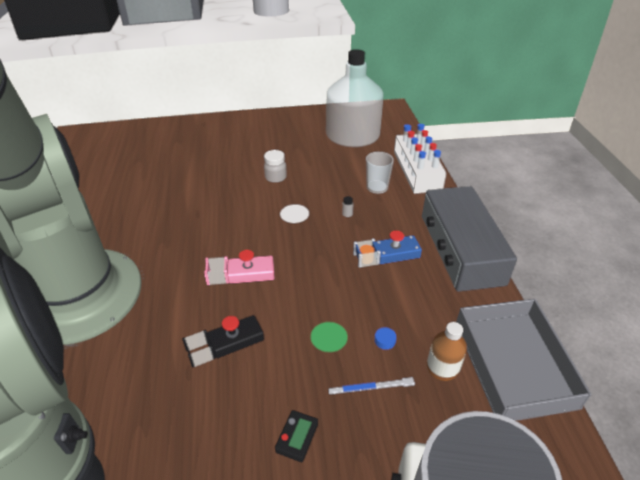

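Top view: blue dispenser with red plunger at about (321,164) and orange caps at (323,193); green mark at (403,239), blue stray cap at (412,198). The side view shows the same layout, with the plunger at (397,237) and green mark at (329,337).

```bash
cat > h.py <<'E'
from workcell import bot, grab_frame, calibration
import cv2,numpy as np
def ray(uv,z,c):
    K,d,T=c["camera_matrix"],c["dist"],c["T"]
    p=cv2.undistortPoints(np.float64([[uv]]),K,d)[0,0]
    r=T[:3,:3]@[p[0],p[1],1]; o=T[:3,3]
    return (o+r*(z-o[2])/r[2]).round(4)
R={"red":[((0,150,90),(6,255,255)),((174,150,90),(180,255,255))],"orange":[((8,150,120),(22,255,255))],
 "green":[((50,120,80),(80,255,255))],"blue":[((100,150,60),(125,255,255))],"white":[((0,0,200),(180,40,255))]}
def blobs(img,col,amin=30):
    h=cv2.cvtColor(img,cv2.COLOR_BGR2HSV); m=sum(cv2.inRange(h,np.array(a),np.array(b)) for a,b in R[col])
    n,l,s,c=cv2.connectedComponentsWithStats(m)
    return [(c[i].round(1),s[i]) for i in range(1,n) if s[i][4]>=amin]
E
python3 - <<'E'
from h import *
for n in("top","side"):
    im=cv2.imread(f"pics/{n}0.png"); c=calibration(n)
    for col,z in(("red",.06),("orange",.03),("green",0),("blue",.016)):
        for b,s in blobs(im,col): print(n,col,b,s[4],ray(b,z,c))
E
```

```text
top red [175.4  92.9] 57 [0.9028 0.4012 0.06  ]
top red [203.3  92.3] 59 [0.9033 0.3284 0.06  ]
top red [174.8 109.1] 36 [0.8582 0.4009 0.06  ]
top red [202.8 108.8] 33 [0.8579 0.3281 0.06  ]
top red [320.1 163.8] 101 [0.7064 0.0262 0.06  ]
top red [327.2 297.1] 96 [0.3735 0.0112 0.06  ]
top red [403. 312.] 179 [ 0.3368 -0.1692  0.06  ]
top orange [326.6 303.7] 185671 [0.3579 0.0131 0.03  ]
top orange [322.7 192.3] 125 [0.6405 0.0207 0.03  ]
top orange [327.1 325.2] 123 [0.3058 0.0123 0.03  ]
top orange [410.4 338.8] 112 [ 0.272  -0.1897  0.03  ]
top green [402.3 238.8] 574 [ 0.5224 -0.1835  0.    ]
top blue [161.6  93.6] 46 [0.9244 0.4555 0.016 ]
top blue [189.3  93.2] 43 [0.9243 0.3801 0.016 ]
top blue [217.3  92.8] 40 [0.9242 0.3039 0.016 ]
top blue [160.9 109.4] 35 [0.8791 0.4552 0.016 ]
top blue [188.8 108.8] 32 [0.8796 0.3797 0.016 ]
top blue [320.4 167.2] 420 [0.7119 0.0265 0.016 ]
top blue [411.4 197.5] 196 [ 0.6276 -0.2079  0.016 ]
top blue [449.4 224.8] 75 [ 0.5549 -0.3019  0.016 ]
side red [396.3 234.6] 122 [0.7083 0.0257 0.06  ]
side red [246.  254.5] 141 [0.3742 0.0092 0.06  ]
side red [229.9 322.8] 216 [ 0.3377 -0.1722  0.06  ]
side red [284.3 436.9] 39 [ 0.4177 -0.409   0.06  ]
side orange [366.6 248.8] 73 [0.6416 0.021  0.03  ]
side orange [456.5 348.5] 228 [ 0.7497 -0.2684  0.03  ]
side green [328.6 336.6] 766 [ 0.5231 -0.1846  0.    ]
side blue [398.8 250.3] 561 [0.7174 0.0201 0.016 ]
side blue [385.2 338.1] 338 [ 0.6279 -0.2155  0.016 ]
side blue [358.9 386.3] 115 [ 0.5571 -0.3114  0.016 ]
```

Emit:
{"api": "move_arm", "payload": {
  "jaw": [255, 255, 255, 255, 255, 255, 255, 255, 255, 255],
  "dp": [
    [0, 0, 0],
    [0, 0, 0],
    [0, 0, 0],
    [0, 0, 0],
    [0, 0, 0],
    [0, 0, 0],
    [0.061, 0.033, 0],
    [0.061, 0.033, 0],
    [0.061, 0.033, 0],
    [0.061, 0.033, 0]
  ],
  "rotation": [
    [0, 0, -0.0547],
    [0, 0, -0.0547],
    [0, 0, -0.0547],
    [0, 0, -0.0547],
    [0, 0, -0.0547],
    [0, 0, -0.0547],
    [0, 0, 0],
    [0, 0, 0],
    [0, 0, 0],
    [0, 0, 0]
  ],
  "squeeze": 20
}}

```text
clock: 1.35
position: [0.3625, -0.4077, 0.2312]
tool_rot: [-3.141, -0.0, 1.398]
force: [1.6, -0.3, 0.4]
grip_width: 0.0004
```

Emit:
{"api": "move_arm", "payload": {
  "jaw": [255, 255, 255, 255, 255, 255, 255, 255, 255, 255],
  "dp": [
    [0.061, 0.033, 0],
    [0.061, 0.033, 0],
    [0.061, 0.033, 0],
    [0.061, 0.033, 0],
    [0.061, 0.033, 0],
    [0.061, 0.033, 0],
    [0.061, 0.033, 0],
    [0.061, 0.033, 0],
    [0.061, 0.033, 0],
    [0, 0, 0]
  ],
  "rotation": [
    [0, 0, 0],
    [0, 0, 0],
    [0, 0, 0],
    [0, 0, 0],
    [0, 0, 0],
    [0, 0, 0],
    [0, 0, 0],
    [0, 0, 0],
    [0, 0, 0],
    [0, 0, 0]
  ]
}}

```text
clock: 2.6
position: [0.6725, -0.0126, 0.2303]
tool_rot: [-3.14, -0.002, 1.403]
force: [-0.6, -0.6, -1.0]
grip_width: -0.0
```

```bash
python3 - <<'E'
from h import *
print(bot.observe()); im=grab_frame("wrist"); c=calibration("wrist"); cv2.imwrite("pics/w1.png",im)
for col,z in(("red",.06),("orange",.03),("green",0)):
    for b,s in blobs(im,col): print(col,b,s,ray(b,z,c))
E
```

```text
{'clock': 2.6, 'qpos': array([ 0.18604121,  0.62724395, -0.41215185,  1.44635752,  0.2610564 ,
        1.12290407, -0.43701872]), 'qd': array([ 0.06321609, -0.03047522,  0.03831469,  0.05390785,  0.00556016,
       -0.00754831,  0.03045864]), 'joint_efforts': array([-4.24927443e+00, -1.00449271e+02, -8.83889973e+00, -4.07126677e+01,
       -2.23623589e-02,  1.09936476e-01, -8.89602508e-01]), 'position': array([ 0.67245273, -0.01260613,  0.23028694]), 'tool_rot': array([-3.14045684e+00, -2.29391534e-03,  1.40321138e+00]), 'force': array([-0.61147649, -0.55006208, -0.96518524]), 'moment': array([-0.01018263,  0.01919198, -0.02181981]), 'grip_width': -1.783300257851693e-05}
red [  2.7 444.9] [  0 434   8  21 116] [ 0.3517 -0.1728  0.06  ]
orange [287.5 164.1] [282 160  11  12  32] [0.6535 0.0275 0.03  ]
```

View pics/w1.png

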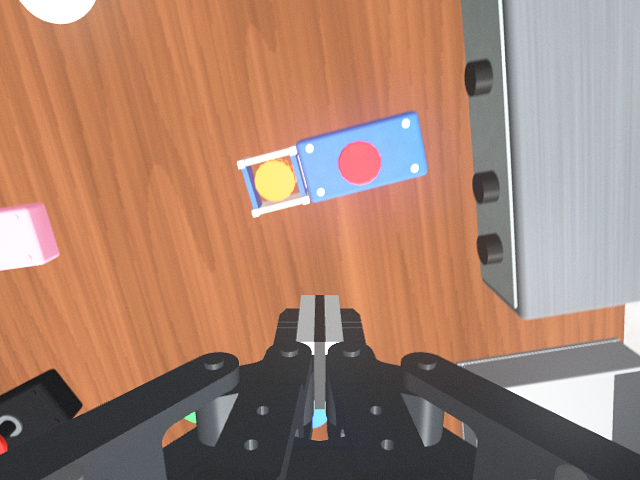

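Wrist view: plunger centre at (360,163), top cap (274,181), housing screws at (309,148), (406,123), (321,192) and (415,168).

```bash
python3 - <<'E'
from h import *
c=calibration("wrist")
P=ray((360,163),.06,c);O=ray((274.5,181),.03,c)
s=[ray(u,.028,c) for u in((309,148),(406,123),(321,192),(415,168))]
d=(s[1]-s[0]+s[3]-s[2])[:2];a=np.arctan2(d[1],d[0]);print(P,O,"axis",a,"via PO",np.arctan2(*(P-O)[1::-1]),np.linalg.norm((P-O)[:2]))
ax=np.array([np.cos(a),np.sin(a)]); out=P[:2]-151*1e-3*ax; G=np.array([.5228,-.184]); print("outlet",out, O[:2]-.083*ax)
o=bot.observe(); y=o["tool_rot"][2]; X=np.array([np.cos(y),np.sin(y)]);Y=np.array([np.sin(y),-np.cos(y)])
D=P[:2]-o["position"][:2]; print("tool mm",D@X*1e3,D@Y*1e3)
v=G-out;print("push yaw",np.arctan2(-v[1],-v[0]),np.linalg.norm(v))
E
```

```text
[0.7086 0.0215 0.06  ] [0.6405 0.016  0.03  ] axis 0.07881727655416347 via PO 0.08058866662882593 0.06832173885374995
outlet [0.55806878 0.00961091] [0.55775767 0.00946494]
tool mm 42.741571919419165 30.23531307204041
push yaw 1.3906089061744291 0.19679702962654205
```

Emit:
{"api": "move_arm", "payload": {
  "jaw": [255, 255, 255, 255, 255, 255, 255, 255, 255, 255],
  "dp": [
    [0.056, 0.0375, 0],
    [0, 0, 0.05],
    [0, 0, 0.05],
    [0, 0, 0.05],
    [0, 0, 0.04],
    [0, 0, 0],
    [0, 0, 0.01],
    [0, 0, 0.005],
    [0, 0, 0.005],
    [0, 0, 0]
  ],
  "rotation": [
    [0, 0, 0],
    [0, 0, 0],
    [0, 0, 0],
    [0, 0, 0],
    [0, 0, 0],
    [0, 0, 0],
    [0, 0, 0],
    [0, 0, 0],
    [0, 0, 0],
    [0, 0, 0]
  ]
}}

```text
clock: 3.9
position: [0.7086, 0.0214, 0.0633]
tool_rot: [-3.142, 0.0, 1.398]
force: [-0.2, -0.5, 0.2]
grip_width: 0.0002
```

Emit:
{"api": "move_arm", "payload": {
  "jaw": [255, 255, 255, 255, 255, 255, 255, 255, 255, 255],
  "dp": [
    [0, 0, 0.004],
    [0, 0, 0.004],
    [0, 0, 0.004],
    [0, 0, 0.004],
    [0, 0, 0.004],
    [0, 0, 0.004],
    [0, 0, 0.004],
    [0, 0, 0.004],
    [0, 0, 0.002],
    [0, 0, 0]
  ],
  "rotation": [
    [0, 0, 0],
    [0, 0, 0],
    [0, 0, 0],
    [0, 0, 0],
    [0, 0, 0],
    [0, 0, 0],
    [0, 0, 0],
    [0, 0, 0],
    [0, 0, 0],
    [0, 0, 0]
  ]
}}

```text
clock: 5.15
position: [0.7087, 0.0214, 0.0362]
tool_rot: [3.142, -0.0, 1.398]
force: [1.3, 0.3, 4.0]
grip_width: 0.0001
```

Emit:
{"api": "move_arm", "payload": {
  "jaw": [255, 255, 255],
  "dp": [
    [0, 0, 0.0012],
    [0, 0, 0.0012],
    [0, 0, 0]
  ],
  "rotation": [
    [0, 0, 0],
    [0, 0, 0],
    [0, 0, 0]
  ]
}}

```text
clock: 5.52
position: [0.709, 0.0214, 0.0358]
tool_rot: [3.141, 0.0, 1.398]
force: [-5.1, -1.3, 23.5]
grip_width: 0.0001
```

Emit:
{"api": "move_arm", "payload": {
  "jaw": [255, 255, 255, 255, 255, 255, 255, 255, 255],
  "dp": [
    [0, 0, -0.006],
    [0, 0, -0.008],
    [0, 0, -0.01],
    [0, 0, -0.02],
    [0, 0, -0.04],
    [0, 0, -0.06],
    [-0.04, 0, -0.06],
    [-0.04, 0, 0],
    [0, 0, 0]
  ],
  "rotation": [
    [0, 0, 0],
    [0, 0, 0],
    [0, 0, 0],
    [0, 0, 0],
    [0, 0, 0],
    [0, 0, 0],
    [0, 0, 0],
    [0, 0, 0],
    [0, 0, 0]
  ]
}}

```text
clock: 6.65
position: [0.6974, -0.0451, 0.1988]
tool_rot: [3.14, 0.002, 1.394]
force: [-0.2, 1.1, 0.4]
grip_width: 0.0001
```

```bash
python3 - <<'E'
from h import *
print({k:bot.observe()[k] for k in("clock","position")})
for n in("wrist","top","side"):
    im=grab_frame(n); c=calibration(n); cv2.imwrite(f"pics/{n}2.png",im)
    for b,s in blobs(im,"orange",20): print(n,b,s,ray(b,.01,c),ray(b,.02,c))
    for b,s in blobs(im,"red",60): print(n,"red",b,s,ray(b,.06,c))
E
```

```text
{'clock': 6.65, 'position': array([ 0.69738878, -0.04507984,  0.19878808])}
wrist [137.9 142.6] [133 140   9   7  20] [0.5711 0.0372 0.01  ] [0.5753 0.0369 0.02  ]
wrist [138.6 168. ] [109 147  48  48 445] [0.5661 0.0185 0.01  ] [0.5705 0.0187 0.02  ]
wrist [105.1 183.5] [102 180   8   9  22] [0.5364 0.0116 0.01  ] [0.5417 0.012  0.02  ]
wrist [146.4 199.8] [143 196   7   8  24] [ 0.5651 -0.0067  0.01  ] [ 0.5695 -0.0058  0.02  ]
top [565.5 226. ] [  454    83   186   298 27922] [ 0.5498 -0.5984  0.01  ] [ 0.548 -0.593  0.02 ]
top [178.  301.1] [    6    89   367   391 99339] [0.3673 0.3893 0.01  ] [0.3671 0.3858 0.02  ]
top [322.8 192.7] [317 188  13  11 116] [0.6447 0.0209 0.01  ] [0.6421 0.0207 0.02  ]
top [327.1 325.2] [322 320  11  12 126] [0.3049 0.0126 0.01  ] [0.3053 0.0125 0.02  ]
top [559.3 438.3] [  434   380   206   100 13715] [ 0.0366 -0.5382  0.01  ] [ 0.0395 -0.5333  0.02  ]
top [634.4 441. ] [627 440  13   3  24] [ 0.0301 -0.7143  0.01  ] [ 0.0331 -0.7078  0.02  ]
top red [203.3  92.3] [199  89  10   9  61] [0.9033 0.3284 0.06  ]
top red [320.1 163.8] [315 159  11  11 102] [0.7064 0.0262 0.06  ]
top red [327.2 297.2] [322 292  11  11  98] [0.3732 0.0112 0.06  ]
side [365.6 250.4] [361 249  11   4  30] [0.644  0.0369 0.01  ] [0.6412 0.0266 0.02  ]
side [330.2 262.6] [323 256  16  14 183] [0.5572 0.0092 0.01  ] [ 0.5554 -0.0008  0.02  ]
side [456.8 348.6] [445 339  21  20 214] [ 0.7589 -0.2556  0.01  ] [ 0.7545 -0.2622  0.02  ]
side [444.5 378.9] [437 377  16   4  24] [ 0.7143 -0.316   0.01  ] [ 0.7105 -0.3218  0.02  ]
side red [396.3 234.6] [389 230  15  10 122] [0.7083 0.0257 0.06  ]
side red [246.  254.5] [238 249  16  12 140] [0.3742 0.0092 0.06  ]
side red [229.9 322.8] [221 316  18  15 215] [ 0.3377 -0.1722  0.06  ]
```

View pics/wrist2.png

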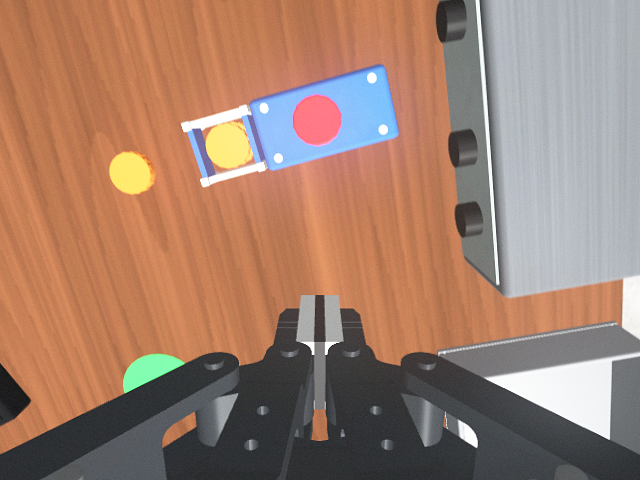

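The wrist view shows one cap out at about (131,172), the plunger back up at (317,120) and caps still in the column. Next I go behind the cap with the jaws part open to cradle it.

Emit:
{"api": "move_arm", "payload": {
  "jaw": [195, 195, 195, 195, 195, 195, 195, 195, 195, 195],
  "dp": [
    [0.0286, -0.0462, 0],
    [0.0286, -0.0462, 0],
    [0.0286, -0.0462, 0],
    [0.0286, -0.0462, 0],
    [0, 0, 0],
    [0, 0, 0.0465],
    [0, 0, 0.0465],
    [0, 0, 0.0465],
    [0, 0, 0.0465],
    [0, 0, 0]
  ],
  "rotation": [
    [0, 0, 0],
    [0, 0, 0],
    [0, 0, 0],
    [0, 0, 0],
    [0, 0, 0],
    [0, 0, 0],
    [0, 0, 0],
    [0, 0, 0],
    [0, 0, 0],
    [0, 0, 0]
  ]
}}

```text
clock: 8.05
position: [0.5665, 0.0742, 0.0465]
tool_rot: [-3.138, 0.001, 1.399]
force: [-0.3, -0.7, 0.0]
grip_width: 0.02
```

```bash
python3 - <<'E'
from h import *
print({k:bot.observe()[k] for k in("clock","position","tool_rot","grip_width")})
im=grab_frame("side")
cv2.imwrite("pics/side3.png",cv2.resize(im[180:400,220:480],None,fx=2.5,fy=2.5,interpolation=cv2.INTER_CUBIC))
E
```

```text
{'clock': 8.05, 'position': array([0.56647461, 0.07416982, 0.04652318]), 'tool_rot': array([-3.13751175e+00,  1.24033932e-03,  1.39874505e+00]), 'grip_width': 0.01998925152607491}
```

View pics/side3.png

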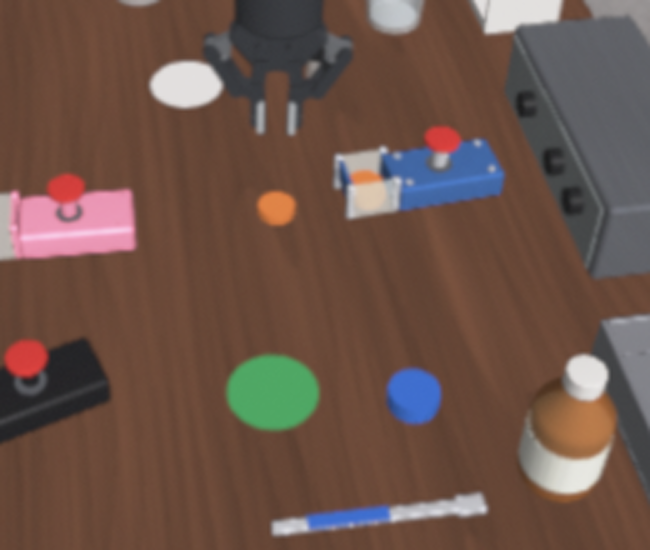

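Side crop: fingers stand behind the cap (276,208), lined up with the green mark (273,391), path clear.

Emit:
{"api": "move_arm", "payload": {
  "jaw": [195, 195, 195, 195],
  "dp": [
    [0, 0, 0.03],
    [0, 0, 0.02],
    [0, 0, 0.003],
    [0, 0, 0]
  ],
  "rotation": [
    [0, 0, 0],
    [0, 0, 0],
    [0, 0, 0],
    [0, 0, 0]
  ]
}}

```text
clock: 8.6
position: [0.5681, 0.0741, 0.0069]
tool_rot: [3.141, -0.0, 1.398]
force: [0.8, -0.4, 0.4]
grip_width: 0.0205
```

Emit:
{"api": "move_arm", "payload": {
  "jaw": [195, 195, 195, 195, 195, 195, 195, 195, 195, 195],
  "dp": [
    [-0.02, 0, 0],
    [-0.008, 0, 0],
    [-0.008, 0, 0],
    [-0.008, 0, 0],
    [-0.008, 0, 0],
    [-0.008, 0, 0],
    [-0.008, 0, 0],
    [-0.008, 0, 0],
    [-0.008, 0, 0],
    [-0.008, 0, 0]
  ],
  "rotation": [
    [0, 0, 0],
    [0, 0, 0],
    [0, 0, 0],
    [0, 0, 0],
    [0, 0, 0],
    [0, 0, 0],
    [0, 0, 0],
    [0, 0, 0],
    [0, 0, 0],
    [0, 0, 0]
  ]
}}

```text
clock: 9.85
position: [0.555, 0.0011, 0.0062]
tool_rot: [-3.142, -0.0, 1.398]
force: [0.1, 0.1, 0.3]
grip_width: 0.0201
```

```bash
python3 - <<'E'
from h import *
o=bot.observe(); print({k:o[k] for k in("clock","position","tool_rot","force")})
for n in("side","top"):
    im=grab_frame(n); c=calibration(n)
    if n=="side": cv2.imwrite("pics/side4.png",cv2.resize(im[180:400,220:480],None,fx=2.5,fy=2.5))
    for b,s in blobs(im,"orange",20):
        if s[4]<300: print(n,b,s,ray(b,.008,c))
E
```

```text
{'clock': 9.85, 'position': array([0.55501317, 0.00105724, 0.00618333]), 'tool_rot': array([-3.14158849e+00, -4.81809461e-05,  1.39776641e+00]), 'force': array([0.13742463, 0.0939595 , 0.28521269])}
side [365.7 250.4] [362 249  10   4  29] [0.6448 0.0389 0.008 ]
side [329.6 273.9] [322 267  16  15 186] [ 0.5507 -0.0234  0.008 ]
side [456.9 348.4] [448 339  18  20 221] [ 0.7601 -0.2539  0.008 ]
side [444.  378.8] [436 377  17   4  26] [ 0.7143 -0.3145  0.008 ]
```

View pics/side4.png

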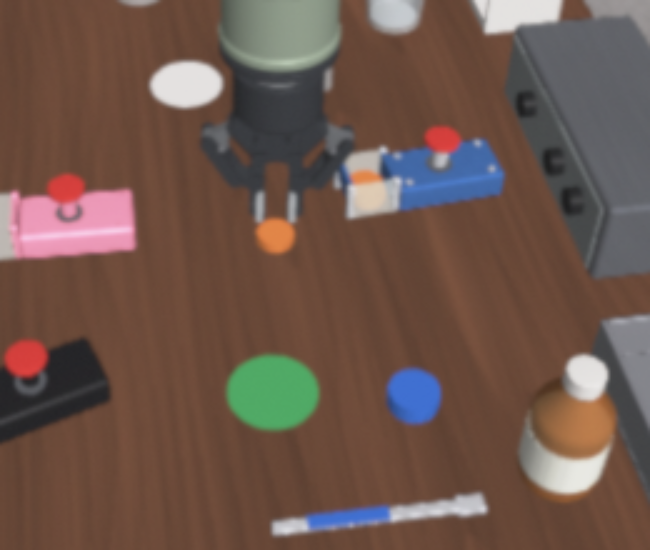

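The side crop shows the cap cradled at the fingertips (276,236). I continue, slightly lower.

Emit:
{"api": "move_arm", "payload": {
  "jaw": [195, 195, 195, 195, 195, 195, 195, 195, 195, 195],
  "dp": [
    [-0.008, 0, 0.003],
    [-0.008, 0, 0],
    [-0.008, 0, 0],
    [-0.008, 0, 0],
    [-0.008, 0, 0],
    [-0.008, 0, 0],
    [-0.008, 0, 0],
    [-0.008, 0, 0],
    [-0.008, 0, 0],
    [-0.008, 0, 0]
  ],
  "rotation": [
    [0, 0, 0],
    [0, 0, 0],
    [0, 0, 0],
    [0, 0, 0],
    [0, 0, 0],
    [0, 0, 0],
    [0, 0, 0],
    [0, 0, 0],
    [0, 0, 0],
    [0, 0, 0]
  ]
}}

```text
clock: 11.2
position: [0.544, -0.062, 0.0038]
tool_rot: [3.142, -0.0, 1.398]
force: [0.4, -0.6, 0.2]
grip_width: 0.0201
```

Emit:
{"api": "move_arm", "payload": {
  "jaw": [195, 195, 195, 195, 195, 195, 195, 195, 195, 195],
  "dp": [
    [-0.008, 0, 0],
    [-0.008, 0, 0],
    [-0.008, 0, 0],
    [-0.008, 0, 0],
    [-0.008, 0, 0],
    [-0.008, 0, 0],
    [-0.008, 0, 0],
    [-0.008, 0, 0],
    [-0.006, 0, 0],
    [-0.006, 0, 0]
  ],
  "rotation": [
    [0, 0, 0],
    [0, 0, 0],
    [0, 0, 0],
    [0, 0, 0],
    [0, 0, 0],
    [0, 0, 0],
    [0, 0, 0],
    [0, 0, 0],
    [0, 0, 0],
    [0, 0, 0]
  ]
}}

```text
clock: 12.45
position: [0.5335, -0.1217, 0.0038]
tool_rot: [-3.142, -0.0, 1.398]
force: [0.2, 0.3, 0.3]
grip_width: 0.0198
```

```bash
python3 - <<'E'
from h import *
o=bot.observe(); print({k:o[k] for k in("clock","position","tool_rot","force")})
im=grab_frame("side"); c=calibration("side")
for b,s in blobs(im,"orange",20):
        if s[4]<400: print(b,s,ray(b,.008,c))
for b,s in blobs(im,"green",20): print(b,s,ray(b,0,c))
E
```

```text
{'clock': 12.45, 'position': array([ 0.53353169, -0.12173594,  0.00376334]), 'tool_rot': array([-3.14153842e+00, -5.21943665e-05,  1.39785452e+00]), 'force': array([0.22289276, 0.32088242, 0.30337618])}
[365.4 250.4] [362 249   9   4  27] [0.6442 0.039  0.008 ]
[328.8 318. ] [320 310  18  16 202] [ 0.5296 -0.1449  0.008 ]
[457.  348.3] [447 339  19  19 212] [ 0.7604 -0.2537  0.008 ]
[443.3 378.8] [435 376  18   5  29] [ 0.713  -0.3143  0.008 ]
[328.6 337.5] [312 325  35  26 710] [ 0.5227 -0.1867  0.    ]
```

Emit:
{"api": "move_arm", "payload": {
  "jaw": [195, 195, 195, 195, 195, 195, 195, 195, 195, 195],
  "dp": [
    [-0.007, 0, 0],
    [-0.007, 0, 0],
    [-0.007, 0, 0],
    [-0.007, 0, 0],
    [-0.007, 0, 0],
    [-0.005, 0, 0],
    [-0.004, 0, 0],
    [-0.003, 0, 0],
    [-0.002, 0, 0],
    [0, 0, 0]
  ],
  "rotation": [
    [0, 0, 0],
    [0, 0, 0],
    [0, 0, 0],
    [0, 0, 0],
    [0, 0, 0],
    [0, 0, 0],
    [0, 0, 0],
    [0, 0, 0],
    [0, 0, 0],
    [0, 0, 0]
  ]
}}

```text
clock: 13.75
position: [0.5268, -0.1601, 0.0038]
tool_rot: [-3.142, -0.0, 1.398]
force: [-0.5, -0.4, 0.7]
grip_width: 0.02
```

Emit:
{"api": "move_arm", "payload": {
  "jaw": [195, 195, 195, 195, 195, 195, 195, 195, 195, 195],
  "dp": [
    [0.005, 0, 0],
    [0.01, 0, 0],
    [0.02, 0, 0],
    [0.03, 0, 0],
    [0, 0, -0.04],
    [0, 0, -0.06],
    [0, 0, -0.06],
    [0, 0, -0.06],
    [0.04, 0, 0],
    [0, 0, 0]
  ],
  "rotation": [
    [0, 0, 0],
    [0, 0, 0],
    [0, 0, 0],
    [0, 0, 0],
    [0, 0, 0],
    [0, 0, 0],
    [0, 0, 0],
    [0, 0, 0],
    [0, 0, 0],
    [0, 0, 0]
  ]
}}

```text
clock: 15.0
position: [0.5418, -0.074, 0.1804]
tool_rot: [3.14, -0.001, 1.402]
force: [0.3, 0.4, -0.5]
grip_width: 0.0202
```

```bash
python3 - <<'E'
from h import *
o=bot.observe(); print({k:o[k] for k in("clock","position","force")})
im=grab_frame("side"); c=calibration("side")
cv2.imwrite("pics/side5.png",cv2.resize(im[180:400,220:480],None,fx=2.5,fy=2.5))
for n in("side","top"):
    im=grab_frame(n) if n=="top" else im; c=calibration(n)
    for col,z in(("orange",.008),("blue",.016),("red",.06)):
      for b,s in blobs(im,col,20):
        if s[4]<600: print(n,col,b,s[4],ray(b,z,c))
E
```

```text
{'clock': 15.0, 'position': array([ 0.5418427 , -0.07400202,  0.18043746]), 'force': array([ 0.33012945,  0.44452808, -0.51795529])}
side orange [365.6 250.4] 30 [0.6446 0.0389 0.008 ]
side orange [328.5 334. ] 193 [ 0.5228 -0.1843  0.008 ]
side orange [457.1 348.4] 221 [ 0.7605 -0.254   0.008 ]
side orange [444.8 378.8] 25 [ 0.7157 -0.3147  0.008 ]
side blue [407.  127.2] 23 [0.8918 0.5659 0.016 ]
side blue [420.6 126.1] 22 [0.9366 0.5669 0.016 ]
side blue [436.9 152.9] 24 [0.9368 0.4074 0.016 ]
side blue [421.8 154. ] 21 [0.8911 0.4076 0.016 ]
side blue [398.8 250.4] 563 [0.7174 0.0198 0.016 ]
side blue [385.2 338.1] 338 [ 0.6279 -0.2155  0.016 ]
side blue [359.1 386.3] 119 [ 0.5574 -0.3115  0.016 ]
side red [411.2 133.1] 29 [0.8674 0.4545 0.06  ]
side red [432.9 145.8] 25 [0.9082 0.3778 0.06  ]
side red [417.8 147. ] 23 [0.864  0.3773 0.06  ]
side red [396.3 234.6] 123 [0.7083 0.0257 0.06  ]
side red [246.  254.5] 142 [0.3742 0.0092 0.06  ]
side red [229.9 322.7] 215 [ 0.3377 -0.1719  0.06  ]
side red [284.3 436.8] 38 [ 0.4177 -0.4088  0.06  ]
top orange [322.8 192.7] 114 [0.6452 0.0209 0.008 ]
top orange [327.  325.2] 121 [0.3048 0.0128 0.008 ]
top orange [635.7 433.6] 90 [ 0.0462 -0.7205  0.008 ]
top blue [161.6  93.6] 46 [0.9244 0.4555 0.016 ]
top blue [189.3  93.2] 43 [0.9243 0.3801 0.016 ]
top blue [217.3  92.8] 40 [0.9242 0.3039 0.016 ]
top blue [160.9 109.4] 35 [0.8791 0.4552 0.016 ]
top blue [188.8 108.8] 32 [0.8796 0.3797 0.016 ]
top blue [216.7 108.5] 29 [0.8792 0.3043 0.016 ]
top blue [320.4 167.7] 427 [0.7105 0.0266 0.016 ]
top red [175.4  92.9] 57 [0.9028 0.4012 0.06  ]
top red [203.3  92.3] 59 [0.9033 0.3284 0.06  ]
top red [174.8 109.1] 36 [0.8582 0.4009 0.06  ]
top red [202.8 108.8] 33 [0.8579 0.3281 0.06  ]
top red [320.1 163.8] 101 [0.7064 0.0262 0.06  ]
top red [327.2 297.1] 96 [0.3735 0.0112 0.06  ]
top red [397.6 313.5] 21 [ 0.3334 -0.1562  0.06  ]
```

View pics/side5.png

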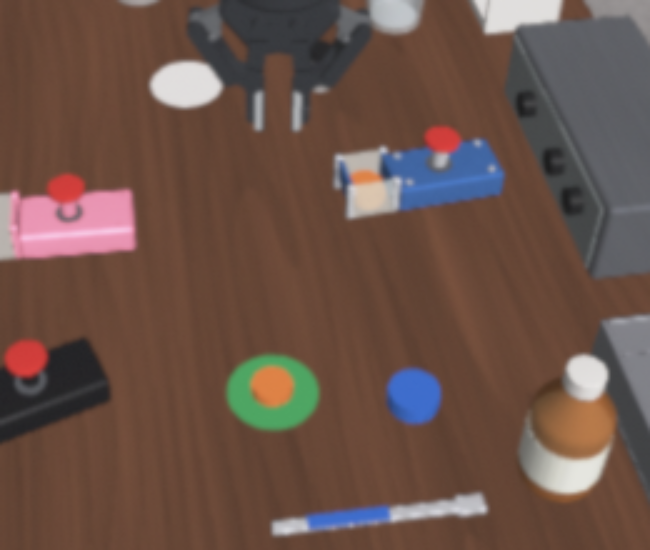

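The cap (272,386) lies centred on the green mark, with green all round it. The rest is unmoved and the arm is clear, so I hand in.

```bash
python3 -c "
from workcell import workorder
print(workorder.job_done())"
```

```text
the job is handed in; nothing more can be done
None
```

The job is handed in: one orange cap came out of the blue dispenser and now lies on the green mark, at about 15 s of the 51 s allowed.

- **Press:** I pressed the plunger once to its firm stop. The tool read z = 36 mm and 23.5 N there, and the plunger sprang back to its starting position in the images.
- **Nudge:** I pushed the cap along the bench with the half-open fingers, without gripping it, and backed the arm off clear.
- **Last check:** The side view puts the cap at (0.523, -0.184), within about 3 mm of the mark's centre, with green all round it.
- **Rest of the bench:** Orange caps are still in the column, though I did not count them. The plunger, stray cap and spatula measure the same as before. The bottle looks unmoved in the side view. The vial, beaker, timer and jar were not measured again.
- **Disagreements:** The arm hid the cap from the top camera, so its final position rests on the side view alone. The cameras differed by about 5 mm on the plunger's y position. The press still worked.

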